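# Draw the end stop off the roll holder's bar

## Robot

A 7-joint arm with a two-finger parallel gripper is mounted at the origin on a cart in front of the work surface, level with it; the furniture and walls round the work are solid. World frame = base frame: x ahead of the robot, y to its left, z up, the work surface at z = 0. Lengths are in m, angles in rad, forces in N, time in s.
With the tool pointing down it reaches from about 0.425 to 0.875 m from the base axis. Payload 4.7 kg.
Tool frame: the origin (TCP) lies where the fingers leave the gripper's body, on its centre line; the fingertips stand 70 mm ahead of it and the grasp point (between the pads) lies 51 mm ahead of it; z points along the fingers, y is the line along which they close (so a half turn about z gives the same grasp; the last joint's range is limited). The gripper opens to 87 mm and grips with 3 to 60 N. Pads are 19 mm wide; open, the fingers measure 117 mm over their backs; the gripper's body (75 mm by 190 mm) begins 51 mm behind the grasp point.
Start: joints at [-1.16, 0.321, -0.07, 1.45, 0.023, 1.371, -0.057], TCP at [0.251, 0.6, 0.292] pointing down, gripper open.
Joint ranges: [-2.86, 2.86], [-0.3, 2.09], [-1.38, 1.24], [0.06, 2.45], [-1.56, 4.7], [0.09, 2.05], [-2.69, 2.69]. Speed limits (rad/s): [2.57, 2.57, 3.14, 3.14, 3.14, 3.14, 3.14].

## Interface

Orientations are given as a rotation vector (axis times angle).
In Python, from bench import ctrl gives the robot as it stands.
- The arm moves only by the tool drive_tool, never from a script. Its argument "motion" is a list of rows, each a list of 3 entries, a list of its own where there are three numbers: the shift along the tool's x, y, z in cm, then the turn, a rotation vector about the tool's x, y, z in degrees, then the opening, from -1 (shut) to 1 (fully open). In form: [[[x, y, z], [ax, ay, az], claw], ...]. A call has 1 to 12 rows; each row shifts and turns the commanded pose from where the row before left it, along the tool's axes as they then stand; what a row does not reach is not made up. A row lasts 1/8 s, in which the tool goes at most 62.5 mm and 10.7 degrees, less where a joint would pass 70% of its speed; a pose out of reach is approached as far as the arm can. A call with a gripper value outside its range is refused whole. The fingers move at their own pace and stop on an object; "force" is the grip in N (left out, the last holds). Time passes only in rows, so rows that do not move let the fingers close. It gives the time, the measured TCP pose, the force, the opening and the grip force at its end, in the units of the state.
- ctrl.get_state(): the state, without advancing time (a new reading comes with each control period).
- ctrl.get_image(name): name is "scene" or "top"; returns the picture (400x640x3 uint8, red, green, blue); there is no depth.
- ctrl.calibration(name): a dict with "K" (3x3 intrinsics, pixels), "origin" and "attitude" of the camera in the world. Camera axes: x right, y up, looking along -z (the intrinsics and any distortion apply to the point x, -y, -z); pixel columns grow to the right and rows downward; lengths in m; the calibration is good to about 2 mm. A picture is of the moment at which its call begins. calibration takes no time and is no camera call.
- ctrl.close_job(): hands the job in; it is judged then, once.
The state is a dict: "time": time; "joint_positions": joint angles; "qd": joint speeds; "joint_torque": joint torques, N m; "position": TCP position; "tool_rot": TCP orientation; "ft_force": force on the tool from outside, world axes, zero at the start; "torque": the same for the moment, N m; "grip_width": opening from 0.0 (shut) to 1.0 (fully open); "grip_force": force on a finger pad.
Only numpy, scipy, OpenCV 4.12 (cv2) and the standard library are available. Lean on these libraries where they do the work, as an engineer would, in place of code of your own. Each camera call takes 0.05 s, during which the arm holds its last target. There are 200 camera calls.

## Task

The roll holder needs a new roll: gently slide its square wooden end stop off the free end of the steel bar without forcing or straining the bar, keep hold of it, and set it down in the middle of the cork coaster. The bar stands neither quite square nor quite level, so feel your way along it, and leave the mug, the shaker and the tumbler where they are.

Things in the scene. Friction and masses are not known exactly. Their poses are not given: they have to be found in the camera images.
- stand: Counter-top roll holder of plain wood, fixed to the worktop: round foot 112 mm across, 14 mm thick; post 28 x 30 mm, 138 mm high; steel bar. Origin: centre of the foot's underside, under the post; z up; x from the post towards the bar's free end. A wooden flange (48 mm across) on the post ends at x = 22 mm. More than 10 N between stop and holder counts as forcing it.
- bar_root (a point): Point on the bar's axis, 55 mm from the stand's origin along its x, 120 mm up. Bar: 12 mm thick, its free end 140 mm beyond this point. Axes shown are the STAND's: the bar itself is turned about this point by 0.07 to 0.125 rad to one side (not told which) and up to 0.05 rad up or down, so its free end lies 10 to 18 mm aside and up to 7 mm high or low; these angles are not measured. It does not yield.
- stop_mid (a point): Centre of the end stop, a loose plain wooden block 34 x 34 mm and 24 mm long, about 40 g, with a 16 mm through bore along its x, hanging on the 12 mm bar (2 mm play all round); slides freely. It starts within 5 mm of bar_root; x towards the free end, z up. Off the bar once its centre is over 155 mm from bar_root along the stand's x. Pinch it from above across its two upright sides (34 mm).
- coaster_top (a point): Centre of the upper face of the square cork coaster, 100 x 100 x 8 mm, fixed on the worktop; z up, x and y along its edges.
- mug: White mug, 86 x 115 mm, 112 mm high; origin at the underside. Bystander.
- shaker: Steel seasoning shaker, 47 mm across, 82 mm high; origin at the centre of the underside. Bystander.
- tumbler: Small glass tumbler, 62 mm across, 82 mm high; origin at the centre of the underside. Bystander.
Things that resemble listed ones, but are neither listed nor needed, are in the scene too. Of the things shaped like the part that bears coaster_top, the cork one is meant.

How it is judged:
By the outcome, as a careful person would: the job done as asked, in the order asked, and still so for the second after the job is handed in, with the robot touching nothing.
It also fails if it takes over 61 s, if anything falls off the work surface, if the arm or the gripper's body presses on something with over 40 N, if the wrist force passes 120 N, or if a joint passes its speed limit or range.

## Working session

There is one attempt and no reset: what is moved stays moved. The work goes in short steps, Python scripts to look and compute and a tool call to move; the robot and the scene stay as the last step left them, time stands still between calls to the robot, and variables do not carry over. Pictures are saved under pics/ and viewed, at most 10 in all, crops included, and the job is handed in when it is done.

Besides the shell and the picture viewer there is one more tool, called after "Emit:" as name([rows], argument=value, ...), one row to a line, values as JSON. drive_tool: Moves the arm, as the interface text tells. Its arguments: {"type":"object","properties":{"motion":{"type":"array","items":{"type":"array"}},"force":{"type":"number"}},"required":["motion"]}

```bash
mkdir -p pics; python3 - <<'E'
from bench import ctrl
import cv2,numpy as np
for n in("scene","top"):
    im=ctrl.get_image(n); cv2.imwrite(f"pics/{n}0.png",im[...,::-1])
    c=ctrl.calibration(n); print(n,{k:np.round(v,4).tolist() if not isinstance(v,str) else v for k,v in c.items()})
s=ctrl.get_state(); print(s)
E
```

```text
scene {'K': [[367.1966, 0.0, 319.4891], [0.0, 367.1966, 194.2589], [0.0, 0.0, 1.0]], 'origin': [0.1177, -0.3206, 0.7659], 'attitude': [0.6071, -0.3491, -0.9597]}
top {'K': [[390.0887, 0.0, 316.9209], [0.0, 390.0887, 198.1337], [0.0, 0.0, 1.0]], 'origin': [0.3535, -0.0343, 1.1676], 'attitude': [0.1613, -0.1408, -1.5853]}
{'time': 0.1, 'joint_positions': array([-1.15992361,  0.32170828, -0.07008551,  1.4515881 ,  0.02259721,
        1.37080712, -0.05689264]), 'qd': array([-0.00087812, -0.00267089, -0.00012063, -0.0015595 , -0.00060127,
       -0.00138836,  0.00149433]), 'joint_torque': array([ 5.06768611e-04, -4.92571914e+01, -4.05533044e-01, -3.13398170e+01,
       -6.41585095e-02,  3.95477400e-02,  1.07989895e-04]), 'position': array([0.25107406, 0.59912365, 0.29127954]), 'tool_rot': array([-6.19064147e-01, -3.07974010e+00,  2.67987041e-03]), 'ft_force': array([ 0.57912678,  0.28049874, -0.04675958]), 'torque': array([-0.01952147, -0.02617544, -0.01275591]), 'grip_force': 0.0, 'grip_width': 1.0038539826587556}
```

View pics/scene0.png

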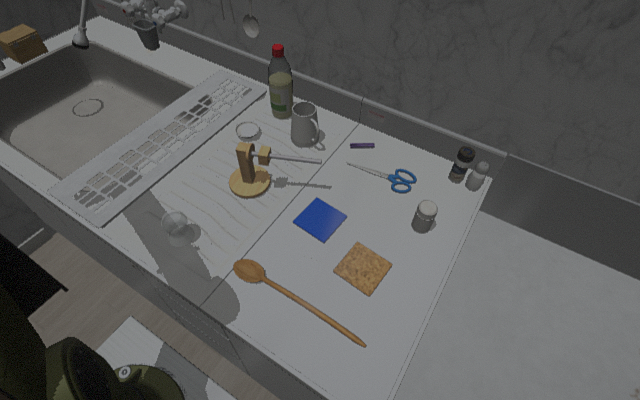

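View pics/top0.png

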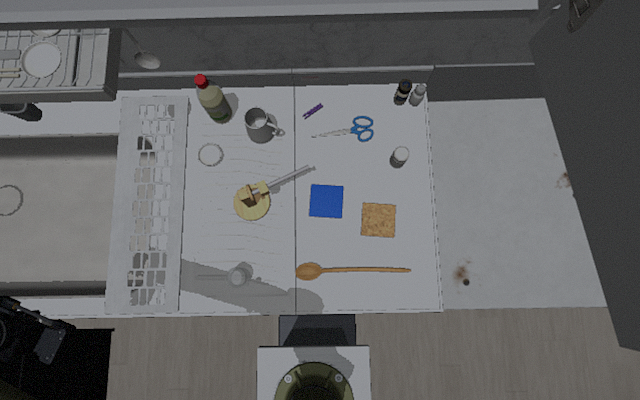

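The scene view shows the stand (245,170) with stop (264,156) and bar tip (321,161), and the cork coaster (363,268). In the top view the stand's foot is at (252,202), the stop at (263,188), the bar tip at (314,168) and the coaster at (378,220). The mug is at top (260,125), the shaker at (400,156), and clear glass at (240,273) and (210,155).

```bash
cat > h.py <<'E'
import numpy as np,cv2
from scipy.spatial.transform import Rotation as R
from bench import ctrl
C={n:ctrl.calibration(n) for n in("scene","top")}
def ray(n,p):
    c=C[n];K=np.array(c["K"]);u=np.linalg.solve(K,[p[0],p[1],1.])
    d=R.from_rotvec(c["attitude"]).apply([u[0],-u[1],-u[2]]);return np.array(c["origin"]),d/np.linalg.norm(d)
def onz(n,p,z):
    o,d=ray(n,p);return o+d*(z-o[2])/d[2]
def tri(ps,pt):
    o1,d1=ray("scene",ps);o2,d2=ray("top",pt)
    a=np.linalg.lstsq(np.c_[d1,-d2],o2-o1,rcond=None)[0];p,q=o1+d1*a[0],o2+d2*a[1]
    return (p+q)/2,np.linalg.norm(p-q)
def proj(n,X):
    c=C[n];v=R.from_rotvec(c["attitude"]).inv().apply(np.array(X)-c["origin"]);v=v*[1,-1,-1]
    w=v@np.array(c["K"]).T;return w[...,:2]/w[...,2:]
E
python3 - <<'E'
from h import *
a=cv2.imread("pics/scene0.png")[135:200,225:330];b=cv2.imread("pics/top0.png")[155:225,228:328]
a=cv2.resize(a,(790,489),interpolation=cv2.INTER_CUBIC);b=cv2.resize(b,(800,560),interpolation=cv2.INTER_CUBIC)
cv2.imwrite("pics/sc.png",cv2.convertScaleAbs(a,alpha=1.4));cv2.imwrite("pics/tc.png",cv2.convertScaleAbs(b,alpha=1.4))
for n,box in(("scene",(330,240,395,298)),("top",(355,198,402,242))):
    im=cv2.imread(f"pics/{n}0.png");h=cv2.cvtColor(im,cv2.COLOR_BGR2HSV)
    m=cv2.inRange(h,(5,80,60),(25,255,255));k=np.zeros_like(m);x0,y0,x1,y1=box;k[y0:y1,x0:x1]=m[y0:y1,x0:x1]
    c=max(cv2.findContours(k,0,2)[0],key=cv2.contourArea);c=cv2.convexHull(c)
    e=cv2.approxPolyN(c,4)if hasattr(cv2,"approxPolyN") else cv2.boxPoints(cv2.minAreaRect(c))
    P=np.array([onz(n,p,.008) for p in e.reshape(-1,2).astype(float)]);print(n,P.round(4).tolist(),P.mean(0))
    h2=cv2.inRange(h,(15,70,90),(32,255,255))
E
```

```text
scene [[0.5505, -0.2552, 0.008], [0.4513, -0.2476, 0.008], [0.4639, -0.149, 0.008], [0.5606, -0.1579, 0.008]] [ 0.5065641  -0.20242054  0.008     ]
top [[0.5529, -0.2528, 0.008], [0.4568, -0.2474, 0.008], [0.4676, -0.1502, 0.008], [0.5641, -0.157, 0.008]] [ 0.51036644 -0.20184135  0.008     ]
```

View pics/sc.png

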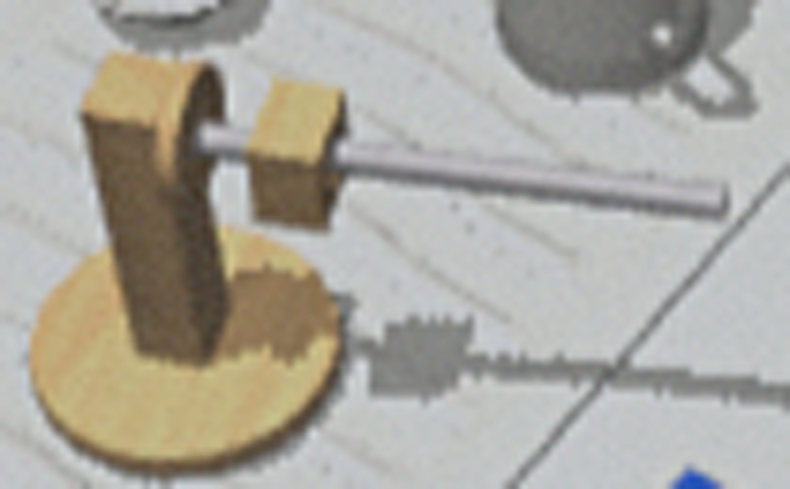

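View pics/tc.png

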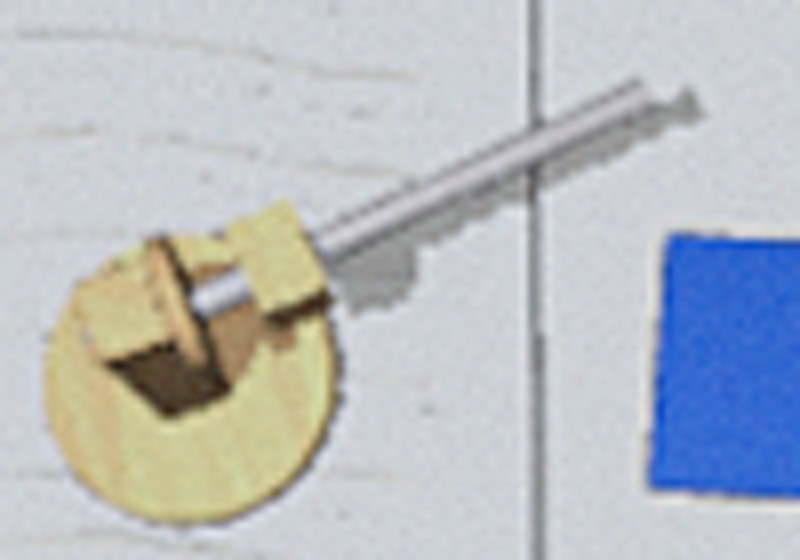

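The crops give the bar axis and tip clearly: scene crop tip (722,199), top crop tip (642,92). The stop's top-face corners are also visible in both.

```bash
python3 - <<'E'
from h import *
S=lambda x,y:((x+.5)/7.524-.5+225,(y+.5)/7.523-.5+135)
T=lambda x,y:((x+.5)/8-.5+228,(y+.5)/8-.5+155)
tip,e=tri(S(722,199),T(642,92));print("tip",tip.round(4),e)
for nm,a,b in(("flange end",(203,137),(193,300)),("exit",(342,158),(320,243))):
    p,e=tri(S(*a),T(*b));print(nm,p.round(4),e)
# line = intersection of two view planes
n1=np.cross(ray("scene",S(210,139))[1],ray("scene",S(722,199))[1]);n2=np.cross(ray("top",T(225,291))[1],ray("top",T(642,92))[1])
d=np.cross(n1,n2);d/=np.linalg.norm(d);print("dir",d,np.degrees(np.arctan2(d[1],d[0])))
for a,b in zip([(275,80),(347,90),(327,162),(250,152)],[(228,222),(290,203),(328,290),(262,315)]):
    p,e=tri(S(*a),T(*b));print("corner",p.round(4),round(e,4), onz("top",T(*b),.137).round(4),onz("scene",S(*a),.137).round(4))
im=cv2.imread("pics/top0.png");h=cv2.cvtColor(im,cv2.COLOR_BGR2HSV)
for n,off in(("scene",(225,160,275,200)),("top",(228,178,274,224))):
    im=cv2.imread(f"pics/{n}0.png");h=cv2.cvtColor(im,cv2.COLOR_BGR2HSV);m=cv2.inRange(h,(10,60,40),(35,255,255));x0,y0,x1,y1=off
    k=np.zeros_like(m);k[y0:y1,x0:x1]=m[y0:y1,x0:x1];c=max(cv2.findContours(k,0,1)[0],key=cv2.contourArea)[:,0].astype(float)
    P=np.array([onz(n,p,.014)[:2] for p in c])
    # lower hull half of rim only, robust circle of r=56mm
    from scipy.optimize import least_squares
    P=P[P[:,1]<np.inf];f=least_squares(lambda q:np.hypot(*(P-q).T)-.056,P.mean(0),loss="soft_l1",f_scale=.001);print("foot",n,f.x)
E
```

```text
tip [0.6487 0.0023 0.116 ] 0.0026570978259082326
flange end [0.5769 0.1579 0.1189] 0.003322493287225408
exit [0.5961 0.1149 0.1171] 0.004592795056950738
dir [-0.43016975  0.90236822  0.0261838 ] 115.4876974940516
corner [0.6005 0.144  0.1332] 0.0042 [0.6012 0.142  0.137 ] [0.5959 0.1426 0.137 ]
corner [0.6075 0.1217 0.1344] 0.0012 [0.6073 0.1209 0.137 ] [0.605  0.1203 0.137 ]
corner [0.5776 0.108  0.134 ] 0.0005 [0.5768 0.1078 0.137 ] [0.5757 0.1059 0.137 ]
corner [0.5689 0.1311 0.1334] 0.0013 [0.5686 0.1301 0.137 ] [0.5658 0.1289 0.137 ]
foot scene [0.56549294 0.17634296]
foot top [0.57343036 0.17429044]
```

```bash
cat >> h.py <<'E'
def plan(target,yaw_y):  # tool-frame shift in cm now, and turn needed about tool z
    s=ctrl.get_state();r=R.from_rotvec(s["tool_rot"]);M=r.as_matrix()
    a=np.degrees(np.arctan2(M[1,1],M[0,1]));print("tool y heading",round(a,2),"tilt",M[:,2].round(4))
    dz=-((yaw_y-a+90)%180-90);print("turn about tool z",round(dz,2))
    print("shift tool cm",(r.inv().apply(np.array(target)-s["position"])*100).round(2),"q",s["joint_positions"].round(2),"t",s["time"])
def st():
    s=ctrl.get_state();print("t",s["time"],"pos",s["position"].round(4),"ft",s["ft_force"].round(2),"tq",s["torque"].round(3),"gw",round(s["grip_width"]*87,2),"gf",round(s["grip_force"],2));return s
E
python3 - <<'E'
from h import *
plan((.5885,.1262,.25),21.)
for p in((260,135),(400,163),(240,280),(210,155),(210,110)):print(p,onz("top",p,.0).round(3))
E
```

```text
tool y heading 67.27 tilt [-6.0e-04 -1.6e-03 -1.0e+00]
turn about tool z 46.27
shift tool cm [-49.4  -30.57   4.19] q [-1.16  0.32 -0.07  1.45  0.02  1.37 -0.06] t 0.1
(260, 135) [0.787 0.155 0.   ]
(400, 163) [ 0.686 -0.28   0.   ]
(240, 280) [0.34  0.209 0.   ]
(210, 155) [0.725 0.311 0.   ]
(210, 110) [0.875 0.316 0.   ]
```

Emit:
drive_tool([
  [[-4.1,-2.5,0],[0,0,0],1],
  [[-4.1,-2.5,0],[0,0,0],1],
  [[-4.1,-2.5,0],[0,0,0],1],
  [[-4.1,-2.5,0],[0,0,0],1],
  [[-4.1,-2.5,0],[0,0,0],1],
  [[-4.1,-2.5,0],[0,0,0],1],
  [[-4.1,-2.5,0],[0,0,0],1],
  [[-4.1,-2.5,0],[0,0,0],1],
  [[-4.1,-2.5,0],[0,0,0],1],
  [[-4.1,-2.5,0],[0,0,0],1],
  [[-4.1,-2.5,0],[0,0,0],1],
  [[-4.1,-2.5,0],[0,0,0],1],
], force=4)

```text
time: 1.6
position: [0.5896, 0.1314, 0.2919]
tool_rot: [-0.619, -3.08, 0.0]
ft_force: [0.6, 0.9, 0.2]
grip_width: 0.997
grip_force: 0.0
```

Emit:
drive_tool([
  [[0,0,0],[0,0,7.7],1],
  [[0,0,0],[0,0,7.7],1],
  [[0,0,0],[0,0,7.7],1],
  [[0,0,0],[0,0,7.7],1],
  [[0,0,0],[0,0,7.7],1],
  [[0,0,0],[0,0,7.7],1],
  [[0,0,0],[0,0,0],1],
  [[0,0,0],[0,0,0],1],
])

```text
time: 2.6
position: [0.5889, 0.1327, 0.292]
tool_rot: [-1.775, -2.592, 0.001]
ft_force: [-0.9, 0.3, 0.6]
grip_width: 0.996
grip_force: 0.0
```

```bash
python3 - <<'E'
from h import *
st();plan((.5885,.1262,.173),21.)
E
```

```text
t 2.6 pos [0.5889 0.1327 0.292 ] ft [-0.87  0.34  0.56] tq [-0.06  -0.005 -0.008] gw 86.68 gf 0.0
tool y heading 21.2 tilt [-4.e-04 -1.e-04 -1.e+00]
turn about tool z 0.2
shift tool cm [-0.59 -0.27 11.9 ] q [-0.6   0.23  0.39  1.59 -0.09  1.35  0.18] t 2.6
```

Emit:
drive_tool([
  [[-0.6,-0.3,0],[0,0,0],1],
  [[0,0,2.5],[0,0,0],1],
  [[0,0,2.5],[0,0,0],1],
  [[0,0,2.5],[0,0,0],1],
  [[0,0,1.5],[0,0,0],1],
  [[0,0,1.5],[0,0,0],1],
  [[0,0,0],[0,0,0],1],
  [[0,0,0],[0,0,0],1],
])

```text
time: 3.6
position: [0.5889, 0.1261, 0.188]
tool_rot: [1.777, 2.59, 0.002]
ft_force: [0.4, -1.1, 0.4]
grip_width: 1.001
grip_force: 0.0
```

```bash
python3 - <<'E'
from h import *
st();plan((.5885,.1262,.173),21.)
a=ctrl.get_image("scene")[...,::-1][105:205,215:345];b=ctrl.get_image("top")[...,::-1][140:230,210:330]
a=cv2.resize(a,(780,600),interpolation=cv2.INTER_CUBIC);cv2.imwrite("pics/s1.png",cv2.convertScaleAbs(a,alpha=1.4))
E
```

```text
t 3.6 pos [0.5889 0.1261 0.188 ] ft [ 0.35 -1.1   0.36] tq [-0.063  0.028  0.04 ] gw 87.09 gf 0.0
tool y heading 21.07 tilt [ 1.3e-03  4.0e-04 -1.0e+00]
turn about tool z 0.07
shift tool cm [ 0.03 -0.04  1.5 ] q [-0.58  0.3   0.39  1.72 -0.12  1.15  0.21] t 3.6
```

View pics/s1.png

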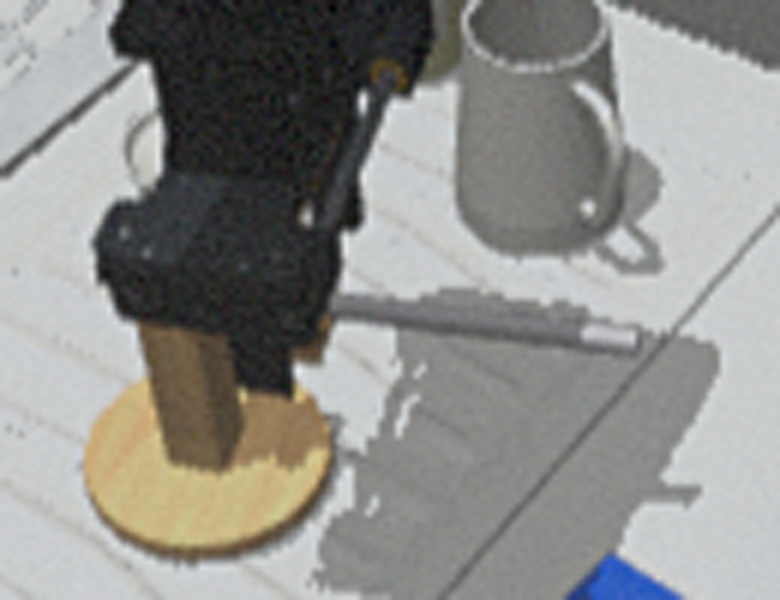

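The gripper straddles the stop, with the near finger just below the block at about (270,370) in the crop. Next I'll lower it and close gently.

Emit:
drive_tool([
  [[0,0,0.7],[0,0,0],1],
  [[0,0,0.7],[0,0,0],1],
  [[0,0,0],[0,0,0],0.3],
  [[0,0,0],[0,0,0],0.1],
  [[0,0,0],[0,0,0],0],
  [[0,0,0],[0,0,0],-0.08],
  [[0,0,0],[0,0,0],-0.08],
], force=4)

```text
time: 4.58
position: [0.5885, 0.126, 0.1734]
tool_rot: [1.778, 2.59, 0.0]
ft_force: [-0.6, -0.0, -0.4]
grip_width: 0.523
grip_force: 0.0
```

Emit:
drive_tool([
  [[0,0,0],[0,0,0],-0.14],
  [[0,0,0],[0,0,0],-0.18],
  [[0,0,0],[0,0,0],-0.22],
  [[0,0,0],[0,0,0],-0.3],
  [[0,0,0],[0,0,0],-0.4],
  [[0,0,0],[0,0,0],-0.4],
])

```text
time: 5.32
position: [0.5884, 0.126, 0.1733]
tool_rot: [-1.778, -2.59, -0.0]
ft_force: [0.3, -0.6, 0.5]
grip_width: 0.395
grip_force: 4.0
```

```bash
python3 - <<'E'
from h import *
st()
E
```

```text
t 5.325 pos [0.5884 0.126  0.1733] ft [ 0.29 -0.63  0.54] tq [-0.077  0.034 -0.01 ] gw 34.33 gf 4.0
```

Emit:
drive_tool([
  [[0,0,-0.1],[0,0,0],-0.4],
  [[0,0,-0.1],[0,0,0],-0.4],
  [[0,0,0],[0,0,0],-0.4],
  [[0,0,0],[0,0,-2],-0.4],
  [[0,0,0],[0,0,-2],-0.4],
  [[0,0,0],[0,0,0],-0.4],
], force=5)

```text
time: 6.08
position: [0.5884, 0.126, 0.1752]
tool_rot: [-1.686, -2.651, -0.0]
ft_force: [-0.5, 0.4, -0.4]
grip_width: 0.394
grip_force: 5.0
```

```bash
python3 - <<'E'
from h import *
s=st();plan(s["position"],25.1)
E
```

```text
t 6.075 pos [0.5884 0.126  0.1752] ft [-0.46  0.43 -0.35] tq [-0.033  0.019  0.04 ] gw 34.24 gf 5.0
tool y heading 25.1 tilt [-0.e+00  1.e-04 -1.e+00]
turn about tool z -0.0
shift tool cm [0. 0. 0.] q [-0.57  0.31  0.37  1.73 -0.12  1.12  0.28] t 6.075
```

Emit:
drive_tool([
  [[0,0.05,0],[0,0,0],-0.4],
  [[0,0.05,0],[0,0,0],-0.4],
  [[0,0,0],[0,0,0],-0.4],
])

```text
time: 6.45
position: [0.5894, 0.1265, 0.1753]
tool_rot: [1.686, 2.651, 0.0]
ft_force: [0.2, -0.6, -0.6]
grip_width: 0.391
grip_force: 5.0
```

```bash
python3 - <<'E'
from h import *
s=st()
E
```

```text
t 6.45 pos [0.5894 0.1265 0.1753] ft [ 0.15 -0.57 -0.59] tq [-0.039  0.035 -0.006] gw 34.02 gf 5.0
```

Free at +1 mm; keep feeling in +y.

Emit:
drive_tool([
  [[0,0.05,0],[0,0,0],-0.4],
  [[0,0,0],[0,0,0],-0.4],
])

```text
time: 6.7
position: [0.5898, 0.1267, 0.1753]
tool_rot: [1.686, 2.651, 0.0]
ft_force: [-0.1, -1.3, -1.1]
grip_width: 0.394
grip_force: 5.0
```

Emit:
drive_tool([
  [[0,0.05,0],[0,0,0],-0.4],
  [[0,0,0],[0,0,0],-0.4],
])

```text
time: 6.95
position: [0.5901, 0.1268, 0.1752]
tool_rot: [-1.686, -2.65, 0.0]
ft_force: [-0.1, -0.2, -0.5]
grip_width: 0.393
grip_force: 5.0
```

Emit:
drive_tool([
  [[0,0.04,0],[0,0,0],-0.4],
  [[0,0,0],[0,0,0],-0.4],
])

```text
time: 7.2
position: [0.5903, 0.1269, 0.1752]
tool_rot: [-1.686, -2.65, 0.001]
ft_force: [-1.8, 0.1, 0.0]
grip_width: 0.393
grip_force: 5.0
```

Emit:
drive_tool([
  [[0,-0.22,0],[0,0,0],-0.4],
  [[-0.3,0,0.006],[0,0,0],-0.4],
  [[-0.3,0,0.006],[0,0,0],-0.4],
  [[-0.3,0,0.006],[0,0,0],-0.4],
  [[-0.3,0,0.006],[0,0,0],-0.4],
  [[-0.3,0,0.006],[0,0,0],-0.4],
  [[0,0,0],[0,0,0],-0.4],
])

```text
time: 8.07
position: [0.5951, 0.1121, 0.175]
tool_rot: [1.687, 2.65, -0.0]
ft_force: [-0.3, 0.8, -0.6]
grip_width: 0.394
grip_force: 5.0
```

Emit:
drive_tool([
  [[-0.3,0,0.006],[0,0,0],-0.4],
  [[-0.3,0,0.006],[0,0,0],-0.4],
  [[-0.3,0,0.006],[0,0,0],-0.4],
  [[-0.3,0,0.006],[0,0,0],-0.4],
  [[-0.3,0,0.006],[0,0,0],-0.4],
  [[0,0,0],[0,0,0],-0.4],
])

```text
time: 8.82
position: [0.6014, 0.0985, 0.1747]
tool_rot: [1.687, 2.65, -0.0]
ft_force: [-0.0, 0.3, 0.5]
grip_width: 0.392
grip_force: 5.0
```

```bash
python3 - <<'E'
from h import *
s=st();plan(np.array((.5886,.1261,.1752))+.03*np.array([.4242,-.9056,-.02]),25.1)
E
```

```text
t 8.825 pos [0.6014 0.0985 0.1747] ft [-0.03  0.32  0.49] tq [-0.077  0.014 -0.032] gw 34.08 gf 5.0
tool y heading 25.03 tilt [ 1.e-04 -1.e-04 -1.e+00]
turn about tool z -0.07
shift tool cm [0.04 0.01 0.01] q [-0.53  0.33  0.39  1.71 -0.14  1.13  0.34] t 8.825
```

Emit:
drive_tool([
  [[-0.3,0,0.006],[0,0,0],-0.4],
  [[-0.3,0,0.006],[0,0,0],-0.4],
  [[-0.3,0,0.006],[0,0,0],-0.4],
  [[-0.3,0,0.006],[0,0,0],-0.4],
  [[-0.3,0,0.006],[0,0,0],-0.4],
  [[0,0,0],[0,0,0],-0.4],
])

```text
time: 9.57
position: [0.6078, 0.085, 0.1744]
tool_rot: [1.687, 2.65, -0.0]
ft_force: [-0.1, 0.0, 0.0]
grip_width: 0.395
grip_force: 5.0
```

Emit:
drive_tool([
  [[-0.3,0,0.006],[0,0,0],-0.4],
  [[-0.3,0,0.006],[0,0,0],-0.4],
  [[-0.3,0,0.006],[0,0,0],-0.4],
  [[-0.3,0,0.006],[0,0,0],-0.4],
  [[-0.3,0,0.006],[0,0,0],-0.4],
  [[0,0,0],[0,0,0],-0.4],
])

```text
time: 10.32
position: [0.6141, 0.0713, 0.1741]
tool_rot: [1.687, 2.65, -0.0]
ft_force: [0.4, 0.6, 0.5]
grip_width: 0.394
grip_force: 5.0
```

Emit:
drive_tool([
  [[0,0.07,0],[0,0,0],-0.4],
  [[0,0.07,0],[0,0,0],-0.4],
  [[0,0,0],[0,0,0],-0.4],
])

```text
time: 10.7
position: [0.6154, 0.0725, 0.1741]
tool_rot: [1.686, 2.651, 0.0]
ft_force: [0.5, -0.4, -0.2]
grip_width: 0.391
grip_force: 5.0
```

Emit:
drive_tool([
  [[0,0.05,0],[0,0,0],-0.4],
  [[0,0,0],[0,0,0],-0.4],
])

```text
time: 10.95
position: [0.6157, 0.0726, 0.174]
tool_rot: [-1.686, -2.651, 0.0]
ft_force: [0.5, -0.1, -0.9]
grip_width: 0.398
grip_force: 5.0
```

Emit:
drive_tool([
  [[0,0.05,0],[0,0,0],-0.4],
  [[0,0,0],[0,0,0],-0.4],
])

```text
time: 11.2
position: [0.6159, 0.0727, 0.174]
tool_rot: [-1.686, -2.65, 0.001]
ft_force: [-1.7, -0.3, 0.1]
grip_width: 0.394
grip_force: 5.0
```

Emit:
drive_tool([
  [[0,0.05,0],[0,0,0],-0.4],
  [[0,0,0],[0,0,0],-0.4],
])

```text
time: 11.45
position: [0.6162, 0.0727, 0.1739]
tool_rot: [-1.686, -2.65, 0.001]
ft_force: [-2.9, 0.0, 0.6]
grip_width: 0.391
grip_force: 5.0
```

Emit:
drive_tool([
  [[0,-0.31,0],[0,0,0],-0.4],
  [[0,0,0],[0,0,0],-0.4],
  [[0,0,0.07],[0,0,0],-0.4],
  [[0,0,0.07],[0,0,0],-0.4],
  [[0,0,0],[0,0,0],-0.4],
])

```text
time: 12.08
position: [0.6139, 0.0717, 0.1726]
tool_rot: [1.686, 2.651, 0.0]
ft_force: [-0.2, 0.3, -1.3]
grip_width: 0.394
grip_force: 5.0
```

Emit:
drive_tool([
  [[0,0,0.05],[0,0,0],-0.4],
  [[0,0,0],[0,0,0],-0.4],
])

```text
time: 12.32
position: [0.6138, 0.0717, 0.1721]
tool_rot: [-1.686, -2.651, 0.0]
ft_force: [0.2, 1.1, -0.6]
grip_width: 0.392
grip_force: 5.0
```

Emit:
drive_tool([
  [[0,0,0.05],[0,0,0],-0.4],
  [[0,0,0],[0,0,0],-0.4],
])

```text
time: 12.58
position: [0.6138, 0.0717, 0.1716]
tool_rot: [-1.686, -2.65, -0.0]
ft_force: [0.1, 0.6, -0.9]
grip_width: 0.394
grip_force: 5.0
```

Emit:
drive_tool([
  [[0,0,0.05],[0,0,0],-0.4],
  [[0,0,0],[0,0,0],-0.4],
])

```text
time: 12.82
position: [0.6139, 0.0717, 0.1714]
tool_rot: [1.686, 2.65, 0.0]
ft_force: [-0.0, -0.3, 0.5]
grip_width: 0.394
grip_force: 5.0
```

Emit:
drive_tool([
  [[0,0,0.05],[0,0,0],-0.4],
  [[0,0,0],[0,0,0],-0.4],
])

```text
time: 13.08
position: [0.614, 0.0717, 0.1711]
tool_rot: [1.686, 2.65, 0.001]
ft_force: [-1.1, -0.1, 3.9]
grip_width: 0.389
grip_force: 5.0
```

Emit:
drive_tool([
  [[0,0,0.05],[0,0,0],-0.4],
  [[0,0,0],[0,0,0],-0.4],
])

```text
time: 13.32
position: [0.614, 0.0717, 0.1708]
tool_rot: [1.686, 2.65, 0.001]
ft_force: [-1.8, -0.1, 5.5]
grip_width: 0.389
grip_force: 5.0
```

Emit:
drive_tool([
  [[0,0,-0.16],[0,0,0],-0.4],
  [[0,0,-0.16],[0,0,0],-0.4],
  [[-0.3,0,0.009],[0,0,0],-0.4],
  [[-0.3,0,0.009],[0,0,0],-0.4],
  [[-0.3,0,0.009],[0,0,0],-0.4],
  [[-0.3,0,0.009],[0,0,0],-0.4],
  [[-0.3,0,0.009],[0,0,0],-0.4],
  [[0,0,0],[0,0,0],-0.4],
])

```text
time: 14.32
position: [0.6203, 0.0576, 0.1729]
tool_rot: [1.687, 2.65, -0.0]
ft_force: [-0.4, 0.2, -0.1]
grip_width: 0.393
grip_force: 5.0
```

Emit:
drive_tool([
  [[-0.3,0,0.009],[0,0,0],-0.4],
  [[-0.3,0,0.009],[0,0,0],-0.4],
  [[-0.3,0,0.009],[0,0,0],-0.4],
  [[-0.3,0,0.009],[0,0,0],-0.4],
  [[-0.3,0,0.009],[0,0,0],-0.4],
  [[0,0,0],[0,0,0],-0.4],
])

```text
time: 15.08
position: [0.6267, 0.0441, 0.1725]
tool_rot: [1.687, 2.65, -0.0]
ft_force: [0.3, 0.1, -0.9]
grip_width: 0.393
grip_force: 5.0
```

Emit:
drive_tool([
  [[-0.3,0,0.009],[0,0,0],-0.4],
  [[-0.3,0,0.009],[0,0,0],-0.4],
  [[-0.3,0,0.009],[0,0,0],-0.4],
  [[-0.3,0,0.009],[0,0,0],-0.4],
  [[-0.3,0,0.009],[0,0,0],-0.4],
  [[0,0,0],[0,0,0],-0.4],
])

```text
time: 15.82
position: [0.633, 0.0304, 0.172]
tool_rot: [1.687, 2.65, -0.0]
ft_force: [-0.2, -0.1, -1.3]
grip_width: 0.391
grip_force: 5.0
```

```bash
python3 - <<'E'
from h import *
s=st();plan(s["position"],25.1)
E
```

```text
t 15.825 pos [0.633  0.0304 0.172 ] ft [-0.2  -0.15 -1.26] tq [-0.036  0.019  0.   ] gw 34.06 gf 5.0
tool y heading 25.03 tilt [ 1.e-04 -1.e-04 -1.e+00]
turn about tool z -0.07
shift tool cm [0. 0. 0.] q [-0.42  0.38  0.41  1.65 -0.17  1.14  0.47] t 15.825
```

Emit:
drive_tool([
  [[-0.3,0,0.009],[0,0,0],-0.4],
  [[-0.3,0,0.009],[0,0,0],-0.4],
  [[-0.3,0,0.009],[0,0,0],-0.4],
  [[-0.3,0,0.009],[0,0,0],-0.4],
  [[-0.3,0,0.009],[0,0,0],-0.4],
  [[0,0,0],[0,0,0],-0.4],
])

```text
time: 16.58
position: [0.6393, 0.0169, 0.1715]
tool_rot: [1.687, 2.65, -0.0]
ft_force: [-0.8, -0.1, -1.0]
grip_width: 0.392
grip_force: 5.0
```

Emit:
drive_tool([
  [[-0.3,0,0.009],[0,0,0],-0.4],
  [[-0.3,0,0.009],[0,0,0],-0.4],
  [[-0.3,0,0.009],[0,0,0],-0.4],
  [[-0.3,0,0.009],[0,0,0],-0.4],
  [[-0.3,0,0.009],[0,0,0],-0.4],
  [[0,0,0],[0,0,0],-0.4],
])

```text
time: 17.32
position: [0.6457, 0.0033, 0.1711]
tool_rot: [1.687, 2.65, -0.0]
ft_force: [-0.6, -0.5, -0.2]
grip_width: 0.392
grip_force: 5.0
```

Emit:
drive_tool([
  [[-0.3,0,0.009],[0,0,0],-0.4],
  [[-0.3,0,0.009],[0,0,0],-0.4],
  [[-0.3,0,0.009],[0,0,0],-0.4],
  [[-0.3,0,0.009],[0,0,0],-0.4],
  [[-0.3,0,0.009],[0,0,0],-0.4],
  [[0,0,0],[0,0,0],-0.4],
])

```text
time: 18.08
position: [0.6521, -0.0103, 0.1707]
tool_rot: [1.687, 2.65, -0.0]
ft_force: [0.1, 0.1, -1.6]
grip_width: 0.392
grip_force: 5.0
```

Emit:
drive_tool([
  [[-0.3,0,0.009],[0,0,0],-0.4],
  [[-0.3,0,0.009],[0,0,0],-0.4],
  [[-0.5,0,0.009],[0,0,0],-0.4],
  [[-0.5,0,0],[0,0,0],-0.4],
  [[-0.6,0,0],[0,0,0],-0.4],
  [[-0.6,0,0],[0,0,0],-0.4],
  [[0,0,0],[0,0,0],-0.4],
])

```text
time: 18.95
position: [0.664, -0.0362, 0.1704]
tool_rot: [1.688, 2.649, -0.001]
ft_force: [0.7, -0.8, -0.7]
grip_width: 0.391
grip_force: 5.0
```

```bash
python3 - <<'E'
from h import *
s=st()
a=ctrl.get_image("scene")[...,::-1];cv2.imwrite("pics/s2f.png",a);cv2.imwrite("pics/s2.png",cv2.convertScaleAbs(cv2.resize(a[110:240,225:385],(738,600),interpolation=cv2.INTER_CUBIC),alpha=1.4))
E
```

```text
t 18.95 pos [ 0.664  -0.0362  0.1704] ft [ 0.69 -0.81 -0.74] tq [-0.118  0.029 -0.007] gw 33.99 gf 5.0
```

View pics/s2.png

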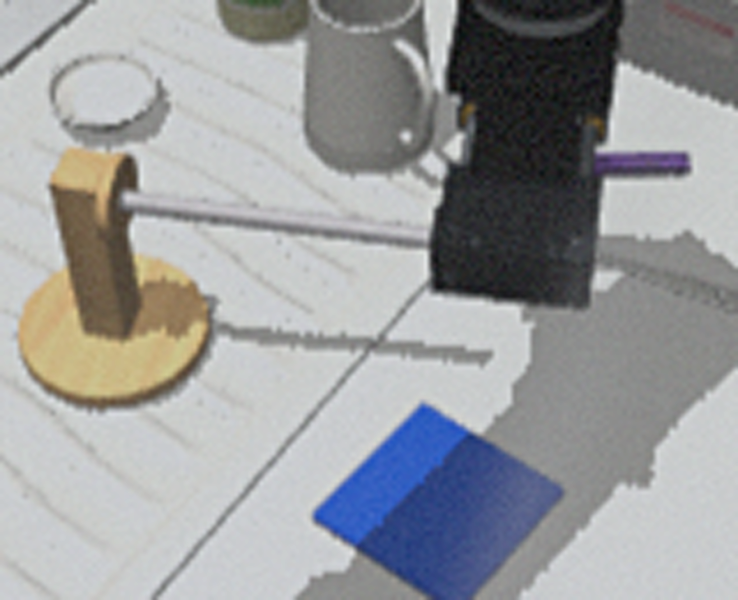

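The bar is now clear of the gripper and the stop is held. I'll raise it and move to the coaster.

Emit:
drive_tool([
  [[-1.5,0,-0.5],[0,0,0],-0.4],
  [[-1.5,0,-1],[0,0,0],-0.4],
  [[-0.5,0,-1.5],[0,0,0],-0.4],
  [[0,0,0],[0,0,5.8],-0.4],
  [[0,0,0],[0,0,5.8],-0.4],
  [[0,0,0],[0,0,5.8],-0.4],
  [[0,0,0],[0,0,5.8],-0.4],
  [[0,0,0],[0,0,5.8],-0.4],
  [[0,0,0],[0,0,0],-0.4],
], force=10)

```text
time: 20.12
position: [0.6791, -0.0671, 0.2015]
tool_rot: [2.295, 2.144, 0.001]
ft_force: [0.2, -0.2, -0.4]
grip_width: 0.392
grip_force: 10.0
```

```bash
python3 - <<'E'
from h import *
s=st();plan((.5085,-.2021,.15),-4.2)
E
```

```text
t 20.125 pos [ 0.6791 -0.0671  0.2015] ft [ 0.22 -0.16 -0.39] tq [ 0.002  0.039 -0.023] gw 34.07 gf 10.0
tool y heading -3.87 tilt [ 0.0013  0.     -1.    ]
turn about tool z 0.33
shift tool cm [-14.62 -16.12   5.13] q [-0.34  0.48  0.54  1.49 -0.25  1.24  0.17] t 20.125
```

Emit:
drive_tool([
  [[-1.8,-2.0,0],[0,0,0],-0.4],
  [[-1.8,-2.0,0],[0,0,0],-0.4],
  [[-1.8,-2.0,0],[0,0,0],-0.4],
  [[-1.8,-2.0,0],[0,0,0],-0.4],
  [[-1.8,-2.0,0],[0,0,0],-0.4],
  [[-1.8,-2.0,0],[0,0,0],-0.4],
  [[-1.8,-2.0,2],[0,0,0],-0.4],
  [[-1.8,-2.0,2],[0,0,0],-0.4],
  [[0,0,2],[0,0,0],-0.4],
  [[0,0,2],[0,0,0],-0.4],
  [[0,0,0],[0,0,0],-0.4],
])

```text
time: 21.5
position: [0.5084, -0.1995, 0.1197]
tool_rot: [-2.294, -2.144, 0.002]
ft_force: [0.2, 0.7, -1.0]
grip_width: 0.393
grip_force: 10.0
```

```bash
python3 - <<'E'
from h import *
s=st();plan((.5085,-.2021,.085),-4.2)
a=ctrl.get_image("scene")[...,::-1];cv2.imwrite("pics/s3.png",cv2.convertScaleAbs(cv2.resize(a[190:320,290:450],(738,600),interpolation=cv2.INTER_CUBIC),alpha=1.4))
E
```

```text
t 21.5 pos [ 0.5084 -0.1995  0.1197] ft [ 0.21  0.7  -0.99] tq [-0.085 -0.017  0.026] gw 34.18 gf 10.0
tool y heading -3.87 tilt [-2.2e-03  6.0e-04 -1.0e+00]
turn about tool z 0.33
shift tool cm [-0.26  0.04  3.47] q [-0.21  0.29  0.62  1.92 -0.2   0.99  0.42] t 21.5
```

View pics/s3.png

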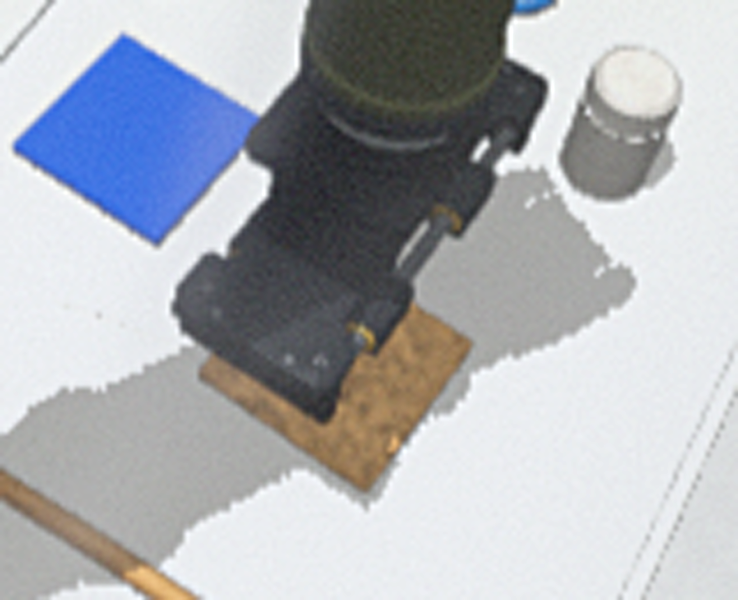

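The gripper is over the cork coaster, and the shaker is well clear. Next I'll centre and lower, feeling for contact near TCP z = 0.080.

Emit:
drive_tool([
  [[-0.26,0,1],[0,0,0],-0.4],
  [[0,0,1],[0,0,0],-0.4],
  [[0,0,0.9],[0,0,0],-0.4],
  [[0,0,0.4],[0,0,0],-0.4],
  [[0,0,0],[0,0,0],-0.4],
  [[0,0,0],[0,0,0],-0.4],
], force=6)

```text
time: 22.3
position: [0.5092, -0.2023, 0.0876]
tool_rot: [2.296, 2.144, 0.0]
ft_force: [-0.4, -0.6, -0.5]
grip_width: 0.393
grip_force: 6.0
```

Emit:
drive_tool([
  [[0,0,0.15],[0,0,0],-0.4],
  [[0,0,0.1],[0,0,0],-0.4],
  [[0,0,0],[0,0,0],-0.4],
])

```text
time: 22.68
position: [0.509, -0.2022, 0.0849]
tool_rot: [-2.296, -2.144, -0.0]
ft_force: [-0.9, 0.3, -0.9]
grip_width: 0.392
grip_force: 6.0
```

Emit:
drive_tool([
  [[0,0,0.1],[0,0,0],-0.4],
  [[0,0,0],[0,0,0],-0.4],
])

```text
time: 22.92
position: [0.5089, -0.2022, 0.0838]
tool_rot: [-2.296, -2.144, -0.0]
ft_force: [-0.2, 0.3, 0.0]
grip_width: 0.392
grip_force: 6.0
```

Emit:
drive_tool([
  [[0,0,0.1],[0,0,0],-0.4],
  [[0,0,0],[0,0,0],-0.4],
])

```text
time: 23.18
position: [0.5089, -0.2022, 0.0828]
tool_rot: [-2.296, -2.144, 0.0]
ft_force: [-0.6, 0.2, -0.4]
grip_width: 0.388
grip_force: 6.0
```

Emit:
drive_tool([
  [[0,0,0.1],[0,0,0],-0.4],
  [[0,0,0],[0,0,0],-0.4],
])

```text
time: 23.42
position: [0.5089, -0.2022, 0.0818]
tool_rot: [-2.296, -2.144, 0.0]
ft_force: [-1.0, 0.5, -0.6]
grip_width: 0.389
grip_force: 6.0
```

Emit:
drive_tool([
  [[0,0,0.1],[0,0,0],-0.4],
  [[0,0,0],[0,0,0],-0.4],
])

```text
time: 23.68
position: [0.509, -0.2022, 0.0808]
tool_rot: [-2.296, -2.144, -0.0]
ft_force: [0.2, -0.0, 0.7]
grip_width: 0.392
grip_force: 6.0
```

Emit:
drive_tool([
  [[0,0,0.05],[0,0,0],-0.4],
  [[0,0,0],[0,0,0],-0.4],
])

```text
time: 23.92
position: [0.5091, -0.2022, 0.0805]
tool_rot: [2.296, 2.144, 0.0]
ft_force: [-0.9, 0.8, 0.2]
grip_width: 0.393
grip_force: 6.0
```

Emit:
drive_tool([
  [[0,0,0.05],[0,0,0],-0.4],
  [[0,0,0],[0,0,0],-0.4],
])

```text
time: 24.18
position: [0.5092, -0.2022, 0.0803]
tool_rot: [2.296, 2.144, 0.001]
ft_force: [-0.5, 0.8, 4.4]
grip_width: 0.389
grip_force: 6.0
```

Emit:
drive_tool([
  [[0,0,0.05],[0,0,0],-0.4],
  [[0,0,0],[0,0,0],-0.4],
])

```text
time: 24.42
position: [0.5093, -0.2021, 0.0799]
tool_rot: [2.296, 2.144, 0.001]
ft_force: [-2.0, 0.8, 6.3]
grip_width: 0.385
grip_force: 6.0
```

Contact at z ≈ 0.0805. I'll ease off, open and withdraw.

Emit:
drive_tool([
  [[0,0,-0.08],[0,0,0],-0.4],
  [[0,0,0],[0,0,0],-0.2],
  [[0,0,0],[0,0,0],0],
  [[0,0,0],[0,0,0],0.2],
  [[0,0,0],[0,0,0],0.4],
  [[0,0,-1],[0,0,0],0.4],
  [[0,0,-2],[0,0,0],0.4],
  [[0,0,-3],[0,0,0],0.4],
  [[0,0,-4],[0,0,0],0.4],
  [[0,0,-4],[0,0,0],0.4],
  [[0,0,-4],[0,0,0],0.4],
])

```text
time: 25.8
position: [0.5089, -0.2026, 0.2633]
tool_rot: [2.296, 2.142, 0.002]
ft_force: [-0.6, 0.8, 0.2]
grip_width: 0.705
grip_force: 0.0
```

Emit:
drive_tool([
  [[4,0,0],[0,0,0],0.4],
  [[4,0,0],[0,0,0],0.4],
  [[4,0,0],[0,0,0],0.4],
  [[4,0,0],[0,0,0],0.4],
  [[4,0,0],[0,0,0],0.4],
  [[4,0,0],[0,0,0],0.4],
  [[0,0,0],[0,0,0],0.4],
])

```text
time: 26.68
position: [0.5255, 0.041, 0.2616]
tool_rot: [2.29, 2.151, 0.004]
ft_force: [0.5, -0.6, 0.6]
grip_width: 0.7
grip_force: 0.0
```

```bash
python3 - <<'E'
from h import *
s=st()
a=ctrl.get_image("scene")[...,::-1];cv2.imwrite("pics/s4.png",a);b=ctrl.get_image("top")[...,::-1];cv2.imwrite("pics/t4.png",b)
a=cv2.resize(a[225:305,320:410],(450,400),interpolation=cv2.INTER_CUBIC);b=cv2.resize(b[190:250,345:410],(347,320),interpolation=cv2.INTER_CUBIC)
o=np.zeros((400,800,3),np.uint8);o[:,:450]=a;o[:320,452:799]=b;cv2.imwrite("pics/f.png",cv2.convertScaleAbs(o,alpha=1.4))
E
```

```text
t 26.675 pos [0.5255 0.041  0.2616] ft [ 0.46 -0.62  0.57] tq [-0.125  0.065  0.028] gw 60.92 gf 0.0
```

View pics/f.png

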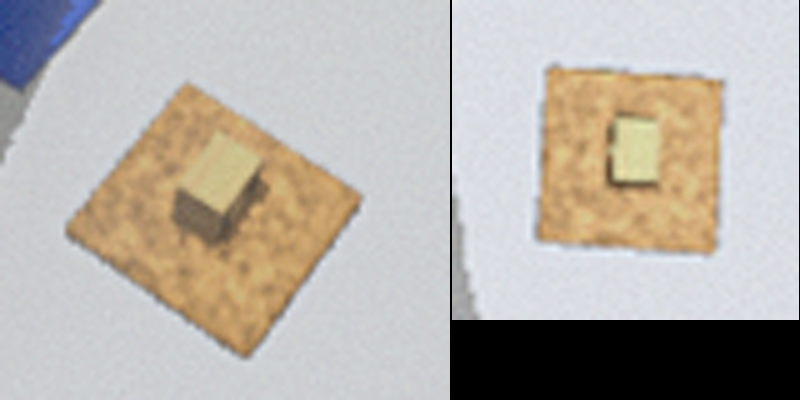

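The stop stands upright near the middle of the cork coaster: its top face is centred at about (637,151) in the right crop, against a coaster centre of (631,160). I'll work out the offset.

```bash
python3 - <<'E'
from h import *
T=lambda x,y:((x-452+.5)/5.338-.5+345,(y+.5)/5.333-.5+190)
S=lambda x,y:((x+.5)/5-.5+320,(y+.5)/5-.5+225)
m=lambda f,n,P,z:np.mean([onz(n,f(*p),z) for p in P],0)
for f,n,A,B in((T,"top",[(547,67),(724,80),(717,254),(537,241)],[(615,117),(660,119),(658,185),(614,184)]),
 (S,"scene",[(187,82),(363,200),(248,357),(66,229)],[(222,131),(265,164),(216,217),(176,190)])):
    c=m(f,n,A,.008);b=m(f,n,B,.042);print(n,c.round(4),b.round(4),(b-c).round(4))
E
```

```text
top [ 0.5098 -0.2031  0.008 ] [ 0.5099 -0.2014  0.042 ] [0.0001 0.0017 0.034 ]
scene [ 0.5066 -0.2025  0.008 ] [ 0.5066 -0.2005  0.042 ] [0.0001 0.002  0.034 ]
```

Within 2 mm of the centre, and the robot is clear of everything. Handing in.

```bash
python3 -c "
from bench import ctrl
print(ctrl.close_job())"
```

```text
the job is handed in; nothing more can be done
None
```

The end stop was slid off the bar with no force reading above about 6 N and set upright on the cork coaster, about 2 mm from its centre; the job was handed in about 27 s into the 61 s limit, and the verdict was not reported.

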